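# Return a ceramic laundry egg to the ratchet-keeper rack

### The job

The blue-banded ceramic laundry egg belongs in the empty dimple at the keeper end of the grey egg rack. Lift the yellow ratchet pawl clear of the toothed bar and leave it up, draw the bar fully back by its red knob, then take the blue-banded egg from its rubber ring and set it gently, upright, into the dimple and let go. The shell is brittle: do not squeeze it hard, knock it or drop it, and do not disturb the two eggs already in the rack or the orange scoop.

Things in the scene. Friction and masses are not known exactly. Their poses are not given: they have to be found in the camera images.
- rack: Fixed grey tray, 110 mm (its x) by 262 mm (its y), 24 mm high; origin under its centre on the table, z up, +y along the row towards the keeper. Three round dimples (44 mm wide, 14 mm deep, plus chamfer) at y = -85, 0, +85 mm; the first two hold eggs. On x = 0 beyond its +y end stands the steel guide of bar and pawl: y 174 to 218 mm, 34 mm wide, 84 mm high. Yaw within 0.15 rad of zero.
- pocket (a point): Centre of the empty dimple's mouth, level with the tray's top face (24 mm above the table).
- keeper (a joint): Travel in m of the toothed steel bar along the rack's +y: about 0 as found, 0.1 fully drawn back against its stop. It drags with about 3 N and stays where it is left. It runs over x = 0 of the rack, 40 to 58 mm above the table, a blue stop block on its inner end, a red knob on its outer end. While the pawl is down, the bar locks against it after 1 to 3 mm.
- keeper_knob (a point): Point to grip on the red knob: an upright round post, 24 mm in diameter, its axis vertical, from 50 to 102 mm above the table; this point is on its axis 85 mm above the table. Moves with the bar along the rack's +y.
- pawl (a joint): Angle in rad of the yellow pawl, 0 down in the teeth, growing as its tab is lifted, at most 1.2. Clear of the teeth from about 0.3; leave it above 0.5. Its hinge is stiff (0.06 N m): it stays where it is left.
- pawl_tab (a point): Centre of the yellow tab to lift: an upright fin 10 mm thick (rack x), 24 mm long (rack y) and 36 mm high; with the pawl down this point is 88 mm above the table, its top edge 102 mm, and it lies 37 mm towards the rack's -y from the hinge pin and 16 mm above it. Lifted, it swings about the pin up and towards the rack's +y.
- pawl_hinge (a point): The pawl's hinge pin, along the rack's x, 72 mm above the table; fixed to the rack.
- egg_blue: Loose egg to set: white ceramic, blue band, blue dot on top, 54 mm wide, 73 mm tall, 0.1 to 0.17 kg, weight low. Origin at its lower end, z up through its top. Lower end a half ball of 27 mm radius; the band, a 54 mm cylinder 27 to 43 mm above the origin, is the place to grip, with under 50 N a side. Seated in the dimple its origin is 12 mm above the table, in its ring 6 mm.
- rest: Fixed black rubber ring, 62 mm outside, 45 mm inside, 18 mm high, in which the blue-banded egg stands; origin at the centre of its underside.
- egg_green: White egg with a green band, same size, loose in the rack's middle dimple; leave alone. Origin at its lower end.
- egg_grey: White egg with a grey band, same size, loose in the rack's far dimple; leave alone. Origin at its lower end.
- scoop: Loose orange measuring scoop like a small mug, 72 mm wide, 60 mm high, with a handle, standing on the table near the rack; leave alone. Origin at the centre of its underside.
- keeper_stop (a point): Centre of the bar's blue, rubber-faced stop block, 50 mm wide (rack x), 20 mm thick (rack y), 30 to 64 mm above the table. At the start it stands at rack y = 40 to 60 mm, between the middle egg and the empty dimple and in the way of the third egg; it moves with the bar.
Mind the look-alikes: they are no part of the job. Leave any pink or purple look-alike of the egg_blue alone.

How it is judged:
By the outcome, as a careful person would: the job done as asked, in the order asked, and still so for the second after the job is handed in, with the robot touching nothing.
It also fails if it takes over 64 s, if anything falls off the work surface, if the arm or the gripper's body presses on something with over 40 N, if the wrist force passes 120 N, or if a joint passes its speed limit or range.

### The arm

A 6-joint arm with a two-finger parallel gripper is mounted at the origin on the work surface. World frame = base frame: x ahead of the robot, y to its left, z up, the work surface at z = 0. Lengths are in m, angles in rad, forces in N, time in s.
With the tool pointing down it reaches from about 0.35 to 0.975 m from the base axis. Payload 4.9 kg.
Tool frame: the origin (TCP) lies midway between the tips of the shut fingers; the grasp point (between the pads) lies 19 mm behind it; z points along the fingers, y is the line along which they close (so a half turn about z gives the same grasp; the last joint's range is limited). The gripper opens to 85 mm and grips with 20 to 120 N. Pads are 22 mm wide; open, the fingers measure 114 mm over their backs; the gripper's body (76 mm by 85 mm) begins 54 mm behind the grasp point. The pads swing forward as they close: fully open they stand 13 mm farther back than shut.
Start: joints at [-1.452, 0.053, 1.613, -0, 1.476, -0.119], TCP at [0.147, -0.607, 0.231] pointing down, gripper open.
Joint ranges: [-3.01, 3.01], [-1.01, 2.22], [0.06, 2.58], [-1.02, 4.17], [0.09, 2.62], [-3.14, 3.14]. Speed limits (rad/s): [2.57, 2.57, 3.14, 3.14, 3.14, 3.14].

### API

Orientations are given as a rotation vector (axis times angle).
In Python, from station import ctrl gives the robot as it stands.
- The arm moves only by the shell command python3 -m handwheel 'ROWS' [FORCE]. ROWS is JSON, a list of rows, each an object with "gripper": the gripper command: -1 is fully open, 1 is shut, values between are in proportion; "offset": the shift along the tool's x, y, z in mm, a list of three; "rotation": the turn, a rotation vector about the tool's x, y, z in rad, a list of three. A call has exactly 8 rows; each row is the pose to reach, as a shift and turn from the pose commanded when the call began, along the tool's axes at that moment; what a row does not reach only later rows make up. A row lasts 1/8 s, in which the tool goes at most 62.5 mm and 10.7 degrees, less where a joint would pass 70% of its speed; a pose out of reach is approached as far as the arm can. A call with a gripper value outside its range is refused whole. The fingers move at their own pace and stop on an object; FORCE is the grip in N (left out, the last holds). Time passes only in rows, so rows that repeat a pose let the fingers close, or fill a call up. It gives the time, the measured TCP pose, the force, the opening and the grip force at its end, in the units of the state.
- ctrl.get_obs(): the state, without advancing time (a new reading comes with each control period).
- ctrl.get_image(name): name is "scene" or "top" or "wrist"; returns a dict with "image" (420x560x3 uint8, red, green, blue), "fovy" (degrees; the focal length in pixels is half the picture's height over the tangent of half this angle, whatever the lens; pixels are square), "cx", "cy" (the principal point, pixels), "xyz" and "attitude" of the camera in the world. Camera axes: x right, y up, looking along -z (the intrinsics and any distortion apply to the point x, -y, -z); pixel columns grow to the right and rows downward; lengths in m; the calibration is good to about 2 mm. A picture is of the moment at which its call begins. There is no depth.
- ctrl.finish_job(): hands the job in; it is judged then, once.
The state is a dict: "t": time; "q": joint angles; "dq": joint speeds; "effort": joint torques, N m; "tool_pos": TCP position; "tool_rot": TCP orientation; "contact_force": force on the tool from outside, world axes, zero at the start; "wrist_torque": the same for the moment, N m; "opening": finger opening in m; "grip_force": force on a finger pad.
Only numpy, scipy, OpenCV 4.12 (cv2) and the standard library are available. Lean on these libraries where they do the work, as an engineer would, in place of code of your own. Each camera call takes 0.05 s, during which the arm holds its last target. There are 200 camera calls.

## Working session

There is one attempt and no reset: what is moved stays moved. The work goes in short steps, Python scripts to look and compute and a shell command to move; the robot and the scene stay as the last step left them, time stands still between calls to the robot, and variables do not carry over. Pictures are saved under pics/ and viewed, at most 12 in all, crops included, and the job is handed in when it is done.

```bash
mkdir -p pics; ls; python3 - <<'E'
from station import ctrl
import cv2
for n in ["scene","top"]:
    d=ctrl.get_image(n); cv2.imwrite(f"pics/{n}0.png",d["image"][:,:,::-1]); print(n,{k:v for k,v in d.items() if k!="image"})
print(ctrl.get_obs())
E
```

```text
pics
scene {'fovy': 57.94664689438656, 'cx': 276.4606882388973, 'cy': 212.97599512048114, 'xyz': array([0.79693635, 0.32127217, 0.53649134]), 'attitude': array([0.3195437 , 1.05160442, 2.33471354])}
top {'fovy': 49.452592448633254, 'cx': 286.5703093003519, 'cy': 212.52627637802829, 'xyz': array([ 0.41271637, -0.05947258,  1.0099986 ]), 'attitude': array([ 0.04809402, -0.09090602, -1.54590161])}
{'t': 0.1, 'q': array([-1.45201750e+00,  5.32902884e-02,  1.61414214e+00,  2.82483358e-05,
        1.47597706e+00, -1.18980430e-01]), 'dq': array([-0.00165901, -0.0009586 , -0.00246698,  0.00179738, -0.00077628,
        0.00071735]), 'effort': array([ 7.96509339e-04, -3.94902527e+01, -3.71361673e+01, -1.06565162e-04,
        3.89734312e-03, -6.40576147e-06]), 'tool_pos': array([ 0.14715781, -0.60686291,  0.23019498]), 'tool_rot': array([-3.11761621e+00, -3.72372626e-01, -4.44312169e-05]), 'contact_force': array([-0.26006233, -0.4413843 ,  0.37226699]), 'wrist_torque': array([0.0227468 , 0.00327494, 0.00892514]), 'grip_force': 0.0, 'opening': 0.08504963864516063}
```

View pics/top0.png

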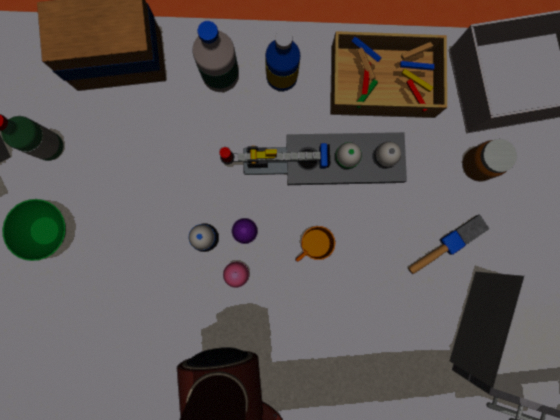

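View pics/scene0.png

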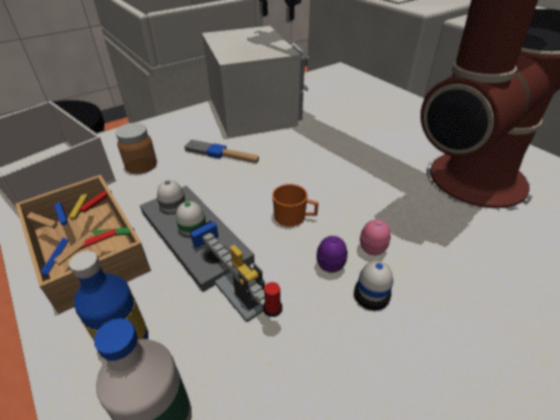

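```bash
cat > h.py <<'E'
import numpy as np, cv2
from scipy.spatial.transform import Rotation as R
from station import ctrl
def cam(d):
    f=d["image"].shape[0]/2/np.tan(np.radians(d["fovy"])/2)
    return f,R.from_rotvec(d["attitude"]).as_matrix(),np.array(d["xyz"])
def ray(d,u,v):
    f,M,c=cam(d); return c,M@np.array([(u-d["cx"])/f,-(v-d["cy"])/f,-1])
def atz(d,u,v,z):
    c,r=ray(d,u,v); return c+r*(z-c[2])/r[2]
def proj(d,p):
    f,M,c=cam(d); q=M.T@(np.array(p)-c); return d["cx"]-f*q[0]/q[2], d["cy"]+f*q[1]/q[2]
def blobs(d,lo,hi,box=None,amin=8):
    h=cv2.cvtColor(d["image"],cv2.COLOR_RGB2HSV)
    m=cv2.inRange(h,np.array(lo),np.array(hi))
    if box: k=np.zeros_like(m); k[box[1]:box[3],box[0]:box[2]]=1; m=m*k
    n,l,s,c=cv2.connectedComponentsWithStats(m)
    return [(c[i].round(1).tolist(),s[i].tolist()) for i in range(1,n) if s[i][4]>=amin]
E
python3 - <<'E'
from h import *
d=ctrl.get_image("top"); s=ctrl.get_image("scene")
b=(180,120,420,290)
for nm,lo,hi in [("red",(0,170,90),(6,255,255)),("red2",(174,150,60),(180,255,255)),("blue",(100,130,50),(125,255,255)),("yel",(20,150,90),(33,255,255)),("green",(45,100,40),(85,255,255)),("orange",(7,170,80),(16,255,255))]:
    print(nm,"T",blobs(d,lo,hi,b),"S",blobs(s,lo,hi,(130,160,420,320)))
cv2.imwrite("pics/topc.png",cv2.resize(d["image"][120:290,180:420,::-1],None,fx=3.3,fy=3.3,interpolation=cv2.INTER_CUBIC))
cv2.imwrite("pics/scc.png",cv2.resize(s["image"][170:320,140:320,::-1],None,fx=4,fy=4,interpolation=cv2.INTER_CUBIC))
E
```

```text
red T [([224.5, 152.0], [220, 147, 10, 11, 82])] S [([271.4, 289.2], [264, 283, 15, 13, 153])]
red2 T [] S []
blue T [([323.7, 154.2], [320, 143, 8, 24, 159]), ([199.0, 236.0], [197, 234, 5, 5, 21])] S [([202.4, 232.7], [191, 222, 27, 25, 346]), ([379.0, 265.5], [377, 264, 5, 4, 18]), ([372.8, 291.9], [359, 282, 31, 15, 137]), ([130.1, 306.8], [130, 304, 2, 7, 8])]
yel T [([261.9, 153.2], [250, 149, 27, 10, 163])] S [([235.5, 251.2], [231, 246, 11, 11, 72]), ([246.3, 271.1], [234, 262, 24, 18, 190])]
green T [([351.0, 151.0], [349, 149, 5, 5, 21])] S [([189.6, 227.0], [179, 220, 26, 11, 71])]
orange T [([306.3, 233.9], [301, 227, 15, 19, 42]), ([304.9, 254.6], [296, 247, 23, 14, 81]), ([330.6, 252.0], [327, 248, 7, 9, 9])] S [([289.3, 202.7], [274, 186, 33, 40, 771])]
```

View pics/topc.png

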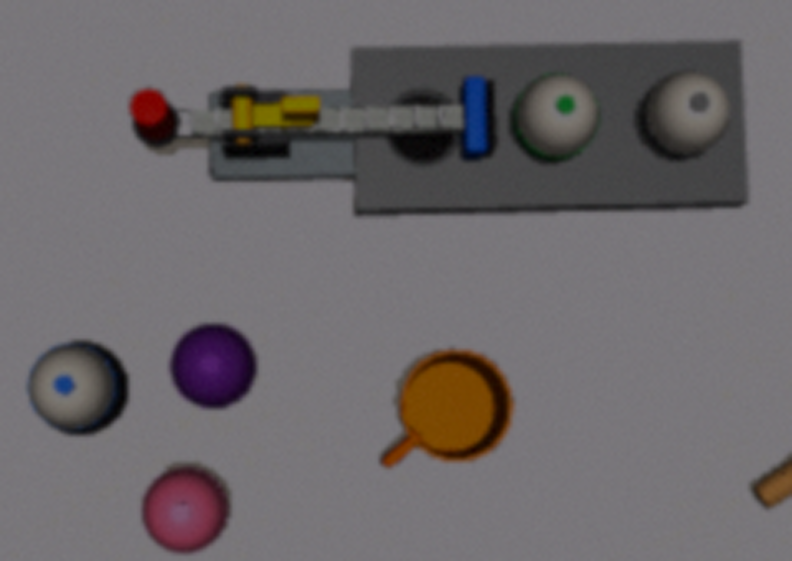

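View pics/scc.png

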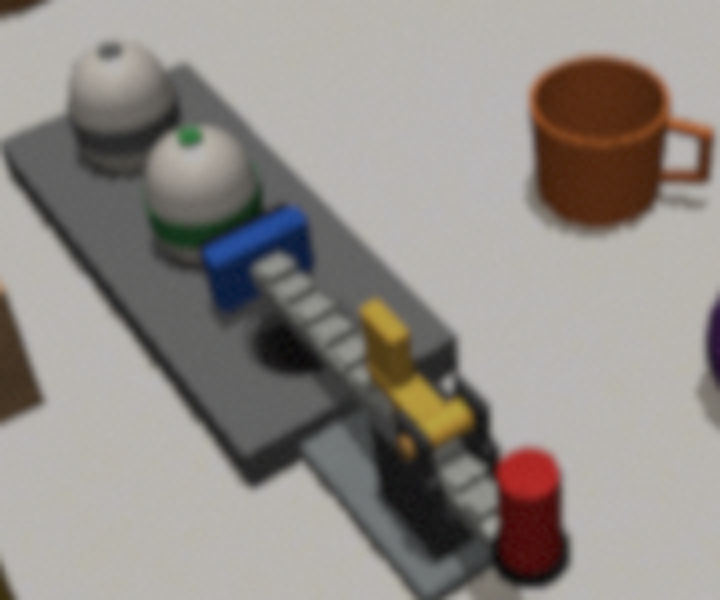

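```bash
cat > fit.py <<'E'
from h import *
from scipy.optimize import least_squares
d=ctrl.get_image("top"); s=ctrl.get_image("scene")
T=lambda u,v:(180+u/3.3-.35,120+v/3.3-.35); S=lambda u,v:(140+u/4-.38,170+v/4-.38)
def P(x,n):
    rx,ry,yaw,ky,ty=x[:5]
    L={"gn":(0,0,.085),"gy":(0,-.085,.085),"kn":(0,ky,.102),"tab":(0,ty,.102),"c1":(.055,.131,.024),"c2":(.055,-.131,.024),"c3":(-.055,-.131,.024),"c4":(-.055,.131,.024),"st":(0,.05,.064)}[n]
    return np.array([rx,ry,0])+R.from_euler("z",yaw).as_matrix()@np.array(L)
O=[(d,"gn",T(565,104)),(d,"gy",T(699,102)),(d,"kn",T(149,106)),(d,"tab",T(301,104)),(d,"c1",T(352,48)),(d,"c2",T(740,41)),(d,"c3",T(746,204)),(d,"c4",T(355,212)),
(s,"gn",S(190,135)),(s,"gy",S(110,50)),(s,"kn",S(528,473)),(s,"tab",S(385,316)),(s,"c2",S(5,147)),(s,"c3",S(185,65)),(s,"c4",S(456,342)),(s,"c1",S(252,470))]
def res(x): return np.concatenate([np.array(proj(c,P(x,n)))-uv for c,n,uv in O])
r=least_squares(res,[.5,-.2,0,.25,.15],loss="soft_l1")
print(r.x.round(4)); 
for (c,n,_),e in zip(O,res(r.x).reshape(-1,2).round(1)): print("T" if c is d else "S",n,e)
e=atz(d,199,236,.079); print("egg T",e,"S",atz(s,379,265.5,.079)); 
print("scoop",atz(d,*T(455,405),.06), "purple",atz(d,*T(213,365),.04),"pink",atz(d,*T(185,508),.04))
np.save("rack.npy",r.x)
for n in ["kn","tab","gn"]: print(n,P(r.x,n).round(4))
print("hinge",P(np.r_[r.x[:4],r.x[4]+.037],"tab")[:2],"pocket",(r.x[:2]+R.from_euler("z",r.x[2]).as_matrix()[:2,1]*.085).round(4))
E
python3 fit.py
```

```text
[ 0.6268 -0.2132  0.0456  0.2578  0.1644]
T gn [-0.4 -0.3]
T gy [-0.3 -0.4]
T kn [-0.2 -0.7]
T tab [ 0.1 -0.9]
T c1 [-0.5 -0.7]
T c2 [-0.3 -0.4]
T c3 [ 0.2 -0.8]
T c4 [-0.3 -1. ]
S gn [0.9 0.1]
S gy [ 0.7 -0.3]
S kn [ 0.6 -1.1]
S tab [ 0.2 -0. ]
S c2 [-1.1 -1.8]
S c3 [ 1.  -1.2]
S c4 [ 1.2 -1.5]
S c1 [-1.1 -3.4]
egg T [0.44364228 0.09269478 0.079     ] S [0.44616585 0.09294631 0.079     ]
scoop [ 0.43677    -0.15045108  0.06      ] purple [0.4593604  0.00408944 0.04      ] pink [0.3677329 0.0191083 0.04     ]
kn [0.6151 0.0444 0.102 ]
tab [ 0.6193 -0.049   0.102 ]
gn [ 0.6268 -0.2132  0.085 ]
hinge [ 0.61764587 -0.0120187 ] pocket [ 0.6229 -0.1283]
```

```bash
cat > go.py <<'E'
from h import *
def rackpt(x,y,z):
    r=np.load("rack.npy"); return np.array([r[0],r[1],0])+R.from_euler("z",r[2]).as_matrix()@np.array([x,y,z])
def down(tilt=0,yaw=None):
    "tool y along rack x(+), z down; tilt about rack x (pawl lift direction, rad)"
    yaw=np.load("rack.npy")[2] if yaw is None else yaw
    B=np.array([[0,1,0],[1,0,0],[0,0,-1]]).T  # tool x=rack y, tool y=rack x, tool z=-z
    return R.from_euler("z",yaw)*R.from_euler("x",-tilt)*R.from_matrix(B)
def to(p,rot,o=None):
    o=o or ctrl.get_obs(); C=R.from_rotvec(o["tool_rot"])
    print("t",round(o["t"],2),"offset",(C.inv().apply(np.array(p)-o["tool_pos"])*1000).round(1).tolist(),"rot",(C.inv()*rot).as_rotvec().round(3).tolist())
E
python3 -c "
from go import *
to(rackpt(0,.159,.16),down()); to(rackpt(0,.159,.23),down())"
```

```text
t 0.3 offset [589.3, -426.0, 71.2] rot [-0.001, -0.001, -1.379]
t 0.3 offset [589.3, -426.0, 1.2] rot [-0.001, -0.001, -1.379]
```

```bash
python3 -m handwheel '[{"gripper":-1,"offset":[25,-18,0],"rotation":[0,0,-0.08]},{"gripper":-1,"offset":[70,-50,0],"rotation":[0,0,-0.24]},{"gripper":-1,"offset":[118,-85,0],"rotation":[0,0,-0.41]},{"gripper":-1,"offset":[166,-120,0],"rotation":[0,0,-0.58]},{"gripper":-1,"offset":[214,-155,0],"rotation":[0,0,-0.75]},{"gripper":-1,"offset":[262,-190,0],"rotation":[0,0,-0.92]},{"gripper":-1,"offset":[310,-224,0],"rotation":[0,0,-1.05]},{"gripper":-1,"offset":[358,-259,0],"rotation":[0,0,-1.2]}]' 25; python3 -c "
from go import *
to(rackpt(0,.159,.16),down())"
```

```text
t: 1.3
tool_pos: [0.4352, -0.2698, 0.2315]
tool_rot: [2.359, 2.074, 0.0]
contact_force: [0.9, -0.8, -0.9]
opening: 0.0853
grip_force: 0.0
t 1.3 offset [237.3, 155.3, 71.5] rot [0.001, 0.001, -0.174]
```

```bash
python3 -m handwheel '[{"gripper":-1,"offset":[45,30,10],"rotation":[0,0,-0.03]},{"gripper":-1,"offset":[90,60,20],"rotation":[0,0,-0.07]},{"gripper":-1,"offset":[135,89,35],"rotation":[0,0,-0.11]},{"gripper":-1,"offset":[180,118,48],"rotation":[0,0,-0.15]},{"gripper":-1,"offset":[215,141,60],"rotation":[0,0,-0.17]},{"gripper":-1,"offset":[232,152,68],"rotation":[0,0,-0.174]},{"gripper":-1,"offset":[237,155,71],"rotation":[0,0,-0.174]},{"gripper":-1,"offset":[237,155,71],"rotation":[0,0,-0.174]}]'; python3 - <<'E'
from go import *
to(rackpt(0,.159,.16),down())
d=ctrl.get_image("wrist"); print({k:v for k,v in d.items() if k!="image"})
for n,p in [("tab",(0,.164,.102)),("knob",(0,.258,.102)),("stop",(0,.05,.064))]: print(n,proj(d,rackpt(*p)))
cv2.imwrite("pics/w1.png",d["image"][:,:,::-1])
E
```

```text
t: 2.3
tool_pos: [0.6188, -0.0577, 0.1603]
tool_rot: [-2.176, -2.266, 0.001]
contact_force: [-0.2, -0.2, -0.2]
opening: 0.0854
grip_force: 0.0
t 2.3 offset [3.3, 0.9, 0.3] rot [-0.001, 0.0, -0.005]
{'fovy': 69.38136888397275, 'cx': 279.6694367014914, 'cy': 211.69091773881624, 'xyz': array([0.61634202, 0.02451682, 0.30372352]), 'attitude': array([-0.32735757, -0.00473298,  0.04068082])}
tab (np.float64(280.22053104897316), np.float64(218.96161568707342))
knob (np.float64(279.5609561147285), np.float64(73.84059363523522))
stop (np.float64(280.74343063867906), np.float64(318.1665816228654))
```

View pics/w1.png

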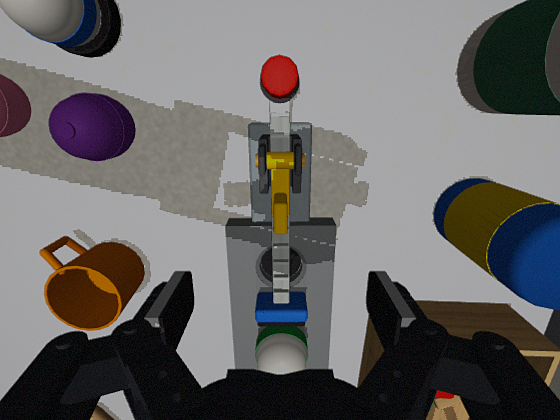

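```bash
python3 -m handwheel '[{"gripper":-1,"offset":[2,1,20],"rotation":[0,0,0]},{"gripper":-1,"offset":[3,1,45],"rotation":[0,0,-0.005]},{"gripper":-0.4,"offset":[3,1,70],"rotation":[0,0,-0.005]},{"gripper":0,"offset":[3,1,80],"rotation":[0,0,-0.005]},{"gripper":0.4,"offset":[3,1,85],"rotation":[0,0,-0.005]},{"gripper":1,"offset":[3,1,85],"rotation":[0,0,-0.005]},{"gripper":1,"offset":[3,1,85],"rotation":[0,0,-0.005]},{"gripper":1,"offset":[3,1,85],"rotation":[0,0,-0.005]}]' 25; python3 - <<'E'
from go import *
to(rackpt(0,.159,.075),down())
o=ctrl.get_obs(); print(o["tool_pos"],o["contact_force"],o["opening"])
E
```

```text
t: 3.35
tool_pos: [0.6193, -0.0543, 0.0758]
tool_rot: [-2.169, -2.271, 0.003]
contact_force: [-6.0, -1.1, 2.2]
opening: 0.0094
grip_force: 30.3
t 3.35 offset [-0.1, 0.3, 0.8] rot [-0.002, 0.001, 0.001]
[ 0.61930666 -0.05427272  0.07576532] [-6.04468208 -1.06848296  2.22866339] 0.00942740902257485
```

```bash
python3 -m handwheel '[{"gripper":1,"offset":[0.6,0,-4.2],"rotation":[0,-0.1,0]},{"gripper":1,"offset":[1.5,0,-8.3],"rotation":[0,-0.2,0]},{"gripper":1,"offset":[2.9,0,-12.3],"rotation":[0,-0.3,0]},{"gripper":1,"offset":[4.7,0,-16.1],"rotation":[0,-0.4,0]},{"gripper":1,"offset":[6.8,0,-19.7],"rotation":[0,-0.5,0]},{"gripper":1,"offset":[9.3,0,-23.1],"rotation":[0,-0.6,0]},{"gripper":1,"offset":[12.1,0,-26.2],"rotation":[0,-0.7,0]},{"gripper":1,"offset":[15.3,0,-29.1],"rotation":[0,-0.8,0]}]'
```

```text
t: 4.35
tool_pos: [0.6185, -0.039, 0.1053]
tool_rot: [1.704, 1.781, -0.726]
contact_force: [-5.4, -3.8, -3.0]
opening: 0.0092
grip_force: 29.5
```

```bash
python3 -m handwheel '[{"gripper":0,"offset":[0,0,0],"rotation":[0,0,0]},{"gripper":-1,"offset":[0,0,0],"rotation":[0,0,0]},{"gripper":-1,"offset":[0,0,0],"rotation":[0,0,0]},{"gripper":-1,"offset":[0,0,-15],"rotation":[0,0,0]},{"gripper":-1,"offset":[0,0,-40],"rotation":[0,0,0]},{"gripper":-1,"offset":[0,0,-75],"rotation":[0,0,0]},{"gripper":-1,"offset":[0,0,-100],"rotation":[0,0.1,0]},{"gripper":-1,"offset":[0,0,-110],"rotation":[0,0.25,0]}]'; python3 - <<'E'
from go import *
to(rackpt(0,.259,.17),down())
E
```

```text
t: 5.35
tool_pos: [0.6165, 0.0428, 0.1832]
tool_rot: [1.861, 1.954, -0.517]
contact_force: [0.3, -0.5, -0.3]
opening: 0.0854
grip_force: 0.0
t 5.35 offset [9.2, -1.4, 9.8] rot [0.004, 0.545, 0.003]
```

```bash
python3 -m handwheel '[{"gripper":-1,"offset":[2,0,2],"rotation":[0,0.1,0]},{"gripper":-1,"offset":[4,0,4],"rotation":[0,0.25,0]},{"gripper":-1,"offset":[6,-1,6],"rotation":[0,0.4,0]},{"gripper":-1,"offset":[8,-1,8],"rotation":[0,0.5,0]},{"gripper":-1,"offset":[9,-1,10],"rotation":[0.004,0.545,0.003]},{"gripper":-1,"offset":[9,-1,10],"rotation":[0.004,0.545,0.003]},{"gripper":-1,"offset":[9,-1,10],"rotation":[0.004,0.545,0.003]},{"gripper":-1,"offset":[9,-1,10],"rotation":[0.004,0.545,0.003]}]'; python3 - <<'E'
from go import *
to(rackpt(0,.259,.066),down())
d=ctrl.get_image("wrist"); s=ctrl.get_image("scene")
print(proj(d,rackpt(0,.258,.102)),blobs(d,(0,150,60),(6,255,255),None,60),proj(s,rackpt(0,.258,.102)),blobs(s,(0,170,90),(6,255,255),(220,240,420,320)))
a=cv2.resize(s["image"][170:320,150:310],(560,525)); 
cv2.imwrite("pics/c2.png",a[:,:,::-1])
E
```

```text
t: 6.35
tool_pos: [0.6147, 0.0432, 0.1681]
tool_rot: [2.172, 2.267, -0.009]
contact_force: [0.6, 0.3, -0.2]
opening: 0.0857
grip_force: 0.0
t 6.35 offset [2.9, 0.7, 102.1] rot [-0.003, 0.005, -0.002]
(np.float64(279.8585744908981), np.float64(223.75935656111665)) [([280.0, 218.9], [265, 195, 31, 45, 868])] (np.float64(272.3159529069152), np.float64(286.84178087680357)) [([271.1, 290.0], [264, 284, 15, 18, 156])]
```

View pics/c2.png

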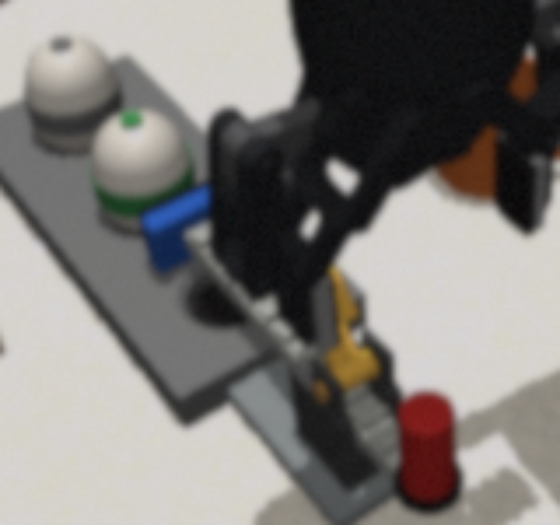

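```bash
python3 -m handwheel '[{"gripper":-1,"offset":[1,0.5,25],"rotation":[0,0.005,0]},{"gripper":-1,"offset":[2,0.7,60],"rotation":[0,0.005,0]},{"gripper":-1,"offset":[2,0.7,90],"rotation":[0,0.005,0]},{"gripper":-0.3,"offset":[2,0.7,100],"rotation":[0,0.005,0]},{"gripper":0.2,"offset":[2,0.7,100],"rotation":[0,0.005,0]},{"gripper":1,"offset":[2,0.7,100],"rotation":[0,0.005,0]},{"gripper":1,"offset":[2,0.7,100],"rotation":[0,0.005,0]},{"gripper":1,"offset":[2,0.7,100],"rotation":[0,0.005,0]}]' 35
```

```text
t: 7.45
tool_pos: [0.6144, 0.044, 0.0699]
tool_rot: [-2.172, -2.266, 0.006]
contact_force: [-7.6, -0.3, 6.5]
opening: 0.0232
grip_force: 34.3
```

```bash
python3 -m handwheel '[{"gripper":1,"offset":[8,0,0],"rotation":[0,0,0]},{"gripper":1,"offset":[21,0,0],"rotation":[0,0,0]},{"gripper":1,"offset":[35,0,0],"rotation":[0,0,0]},{"gripper":1,"offset":[49,0,0],"rotation":[0,0,0]},{"gripper":1,"offset":[63,0,0],"rotation":[0,0,0]},{"gripper":1,"offset":[77,0,0],"rotation":[0,0,0]},{"gripper":1,"offset":[89,0,0],"rotation":[0,0,0]},{"gripper":1,"offset":[96,0,0],"rotation":[0,0,0]}]'
python3 -m handwheel '[{"gripper":1,"offset":[1,0,0],"rotation":[0,0,0]},{"gripper":1,"offset":[2,0,0],"rotation":[0,0,0]},{"gripper":1,"offset":[3,0,0],"rotation":[0,0,0]},{"gripper":1,"offset":[4,0,0],"rotation":[0,0,0]},{"gripper":1,"offset":[4.5,0,0],"rotation":[0,0,0]},{"gripper":1,"offset":[5,0,0],"rotation":[0,0,0]},{"gripper":1,"offset":[5,0,0],"rotation":[0,0,0]},{"gripper":1,"offset":[5,0,0],"rotation":[0,0,0]}]'
```

```text
t: 8.45
tool_pos: [0.6099, 0.1397, 0.0699]
tool_rot: [-2.171, -2.266, 0.009]
contact_force: [-9.3, -3.7, 8.0]
opening: 0.0229
grip_force: 34.6
t: 9.45
tool_pos: [0.6097, 0.1434, 0.0698]
tool_rot: [-2.172, -2.266, 0.011]
contact_force: [-9.9, -6.2, 9.1]
opening: 0.0227
grip_force: 34.7
```

```bash
python3 -m handwheel '[{"gripper":1,"offset":[1,0,0],"rotation":[0,0,0]},{"gripper":1,"offset":[1.5,0,0],"rotation":[0,0,0]},{"gripper":1,"offset":[2,0,0],"rotation":[0,0,0]},{"gripper":1,"offset":[2.5,0,0],"rotation":[0,0,0]},{"gripper":1,"offset":[2.5,0,0],"rotation":[0,0,0]},{"gripper":1,"offset":[2.5,0,0],"rotation":[0,0,0]},{"gripper":1,"offset":[2.5,0,0],"rotation":[0,0,0]},{"gripper":1,"offset":[2.5,0,0],"rotation":[0,0,0]}]'
```

```text
t: 10.45
tool_pos: [0.6097, 0.1434, 0.0698]
tool_rot: [2.174, 2.267, -0.016]
contact_force: [-10.2, -13.4, 8.8]
opening: 0.0229
grip_force: 34.8
```

```bash
python3 -m handwheel '[{"gripper":0.4,"offset":[-3,0,0],"rotation":[0,0,0]},{"gripper":-0.3,"offset":[-3,0,0],"rotation":[0,0,0]},{"gripper":-1,"offset":[-3,0,0],"rotation":[0,0,0]},{"gripper":-1,"offset":[-3,0,0],"rotation":[0,0,0]},{"gripper":-1,"offset":[-3,0,-20],"rotation":[0,0,0]},{"gripper":-1,"offset":[-3,0,-50],"rotation":[0,0,0]},{"gripper":-1,"offset":[-3,0,-85],"rotation":[0,0,0]},{"gripper":-1,"offset":[-3,0,-110],"rotation":[0,0,0]}]'; python3 - <<'E'
from go import *
to([.4445,.0928,.15],down())
E
```

```text
t: 11.45
tool_pos: [0.6121, 0.1447, 0.1816]
tool_rot: [2.174, 2.268, 0.001]
contact_force: [-0.5, 0.9, 0.1]
opening: 0.0855
grip_force: 0.0
t 11.45 offset [-44.8, -169.7, 31.5] rot [0.001, -0.0, -0.003]
```

```bash
python3 -m handwheel '[{"gripper":-1,"offset":[-6,-22,0],"rotation":[0,0,0]},{"gripper":-1,"offset":[-16,-60,5],"rotation":[0,0,0]},{"gripper":-1,"offset":[-28,-105,15],"rotation":[0,0,0]},{"gripper":-1,"offset":[-38,-145,25],"rotation":[0,0,0]},{"gripper":-1,"offset":[-44,-165,31],"rotation":[0,0,0]},{"gripper":-1,"offset":[-45,-170,31],"rotation":[0,0,0]},{"gripper":-1,"offset":[-45,-170,31],"rotation":[0,0,0]},{"gripper":-1,"offset":[-45,-170,31],"rotation":[0,0,0]}]'; python3 - <<'E'
from go import *
d=ctrl.get_image("wrist"); t=ctrl.get_image("top"); s=ctrl.get_image("scene")
b=blobs(d,(100,130,40),(125,255,255),(150,50,400,400)); print(b,proj(d,(.4445,.0928,.079)))
for c,_ in b: print(c,atz(d,*c,.079))
to([.4445,.0928,.15],down())
cv2.imwrite("pics/w3.png",d["image"][:,:,::-1])
cv2.imwrite("pics/ts3.png",np.hstack([cv2.resize(t["image"][130:200,200:320],(480,280)),cv2.resize(s["image"][200:320,190:300],(300,327))[:280]])[:,:,::-1])
E
```

```text
t: 12.45
tool_pos: [0.4442, 0.0926, 0.1483]
tool_rot: [-2.173, -2.267, 0.001]
contact_force: [0.0, 1.0, 0.4]
opening: 0.0853
grip_force: 0.0
[([280.5, 184.1], [250, 177, 62, 31, 259]), ([248.5, 204.5], [248, 201, 2, 8, 8]), ([279.9, 225.2], [272, 218, 16, 15, 188])] (np.float64(279.6190398791434), np.float64(224.06414669052984))
[280.5, 184.1] [0.44382293 0.12354489 0.079     ]
[248.5, 204.5] [0.42099439 0.1071822  0.079     ]
[279.9, 225.2] [0.44475004 0.09189547 0.079     ]
t 12.6 offset [0.2, 0.9, -2.4] rot [-0.003, -0.0, -0.003]
```

View pics/w3.png

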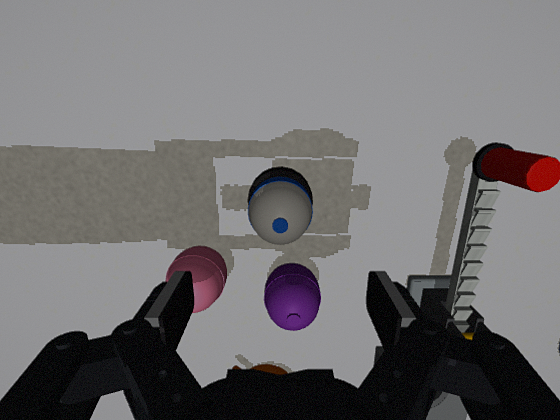

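View pics/ts3.png

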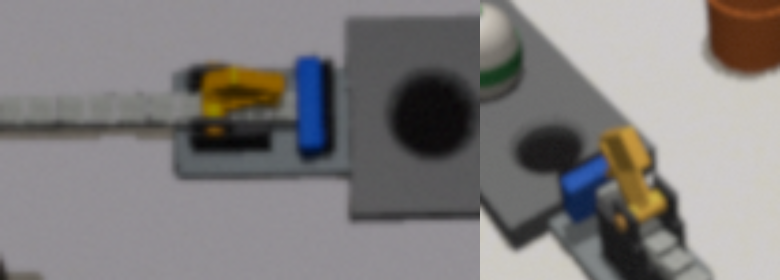

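```bash
python3 -m handwheel '[{"gripper":-1,"offset":[0,0.5,15],"rotation":[0,0,0]},{"gripper":-1,"offset":[-0.4,0.5,40],"rotation":[0,0,0]},{"gripper":-1,"offset":[-0.4,0.5,65],"rotation":[0,0,0]},{"gripper":-1,"offset":[-0.4,0.5,90],"rotation":[0,0,0]},{"gripper":-1,"offset":[-0.4,0.5,112],"rotation":[0,0,0]},{"gripper":-1,"offset":[-0.4,0.5,123],"rotation":[0,0,0]},{"gripper":-1,"offset":[-0.4,0.5,128],"rotation":[0,0,0]},{"gripper":-1,"offset":[-0.4,0.5,128],"rotation":[0,0,0]}]' 22
python3 -m handwheel '[{"gripper":-0.7,"offset":[0,0,0],"rotation":[0,0,0]},{"gripper":-0.45,"offset":[0,0,0],"rotation":[0,0,0]},{"gripper":-0.37,"offset":[0,0,0],"rotation":[0,0,0]},{"gripper":-0.31,"offset":[0,0,0],"rotation":[0,0,0]},{"gripper":-0.25,"offset":[0,0,0],"rotation":[0,0,0]},{"gripper":-0.15,"offset":[0,0,0],"rotation":[0,0,0]},{"gripper":0,"offset":[0,0,0],"rotation":[0,0,0]},{"gripper":0,"offset":[0,0,0],"rotation":[0,0,0]}]'
```

```text
t: 13.6
tool_pos: [0.4433, 0.092, 0.0194]
tool_rot: [-2.173, -2.266, 0.003]
contact_force: [-0.0, 0.6, 0.1]
opening: 0.0854
grip_force: 0.0
t: 14.6
tool_pos: [0.4439, 0.092, 0.0198]
tool_rot: [-2.174, -2.267, 0.001]
contact_force: [2.4, -0.8, 1.7]
opening: 0.0528
grip_force: 23.1
```

```bash
python3 -m handwheel '[{"gripper":0,"offset":[0,0,-3],"rotation":[0,0,0]},{"gripper":0,"offset":[0,0,-10],"rotation":[0,0,0]},{"gripper":0,"offset":[0,0,-25],"rotation":[0,0,0]},{"gripper":0,"offset":[0,0,-50],"rotation":[0,0,0]},{"gripper":0,"offset":[0,0,-80],"rotation":[0,0,0]},{"gripper":0,"offset":[0,0,-115],"rotation":[0,0,0]},{"gripper":0,"offset":[0,0,-140],"rotation":[0,0,0]},{"gripper":0,"offset":[0,0,-150],"rotation":[0,0,0]}]'; python3 - <<'E'
from go import *
t=ctrl.get_image("top")
# dimple centre in top view: dark disc
g=cv2.cvtColor(t["image"],cv2.COLOR_RGB2GRAY)[140:180,292:330]
m=cv2.inRange(g,0,int(np.percentile(g,99))//2-8); n,l,s,c=cv2.connectedComponentsWithStats(m); i=1+s[1:,4].argmax()
print(s[i],c[i]+[292,140],atz(t,*(c[i]+[292,140]),.02),"pred",rackpt(0,.085,.024))
to(rackpt(0,.085,.17),down()); print(ctrl.get_obs()["grip_force"])
d=ctrl.get_image("wrist");cv2.imwrite("pics/w4.png",np.hstack([d["image"][:,100:460],cv2.resize(t["image"][140:180,280:340],(420,280))[:, :].copy().repeat(1,0)[:280] if 0 else cv2.copyMakeBorder(cv2.resize(t["image"][140:180,280:340],(420,280)),0,140,0,0,0)])[:,:,::-1])
E
```

```text
t: 15.6
tool_pos: [0.4443, 0.0921, 0.1718]
tool_rot: [2.174, 2.268, 0.0]
contact_force: [-0.0, -0.6, -0.5]
opening: 0.053
grip_force: 23.5
[  6   9  20  20 310] [307.57741935 158.67419355] [ 0.62158757 -0.12925404  0.02      ] pred [ 0.62294845 -0.1282775   0.024     ]
t 15.65 offset [-227.7, 169.0, 2.1] rot [0.0, -0.0, -0.003]
23.524343445897102
```

View pics/w4.png

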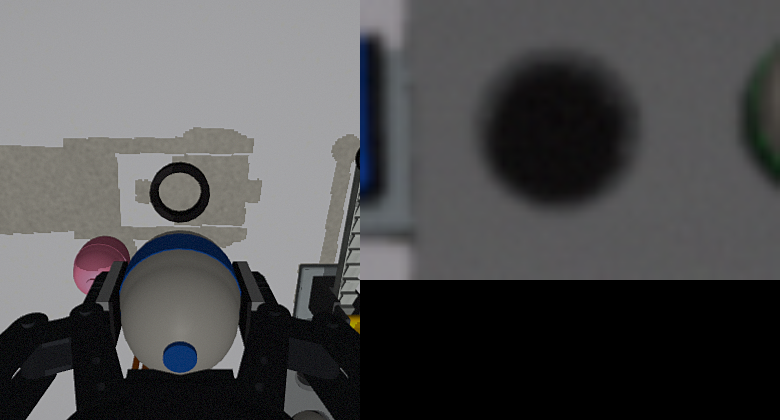

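```bash
python3 -m handwheel '[{"gripper":0,"offset":[-10,7,0],"rotation":[0,0,0]},{"gripper":0,"offset":[-35,26,0],"rotation":[0,0,0]},{"gripper":0,"offset":[-75,56,0],"rotation":[0,0,0]},{"gripper":0,"offset":[-118,87,0],"rotation":[0,0,0]},{"gripper":0,"offset":[-160,118,0],"rotation":[0,0,0]},{"gripper":0,"offset":[-197,146,0],"rotation":[0,0,0]},{"gripper":0,"offset":[-220,163,0],"rotation":[0,0,0]},{"gripper":0,"offset":[-228,168.5,0],"rotation":[0,0,-0.003]}]'
python3 -m handwheel '[{"gripper":0,"offset":[0,0,5],"rotation":[0,0,0]},{"gripper":0,"offset":[0,0,20],"rotation":[0,0,0]},{"gripper":0,"offset":[0,0,40],"rotation":[0,0,0]},{"gripper":0,"offset":[0,0,60],"rotation":[0,0,0]},{"gripper":0,"offset":[0,0,78],"rotation":[0,0,0]},{"gripper":0,"offset":[0,0,87],"rotation":[0,0,0]},{"gripper":0,"offset":[0,0,90],"rotation":[0,0,0]},{"gripper":0,"offset":[0,0,90],"rotation":[0,0,0]}]'; python3 - <<'E'
from go import *
to([.6224,-.1287,.028],down())
print(ctrl.get_obs()["contact_force"])
d=ctrl.get_image("wrist"); s=ctrl.get_image("scene")
cv2.imwrite("pics/w5.png",np.hstack([d["image"][:,100:460],cv2.copyMakeBorder(cv2.resize(s["image"][170:290,170:280],(385,420)),0,0,0,0,0)])[:,:,::-1])
E
```

```text
t: 16.7
tool_pos: [0.6213, -0.1305, 0.1665]
tool_rot: [-2.169, -2.265, 0.006]
contact_force: [-0.2, -0.3, -1.8]
opening: 0.0531
grip_force: 23.7
t: 17.7
tool_pos: [0.6217, -0.1289, 0.0792]
tool_rot: [-2.17, -2.27, 0.003]
contact_force: [0.4, 0.7, -1.4]
opening: 0.0528
grip_force: 23.7
t 17.7 offset [0.2, 0.8, 51.2] rot [-0.002, 0.0, -0.001]
[ 0.35968451  0.65275948 -1.36605153]
```

View pics/w5.png

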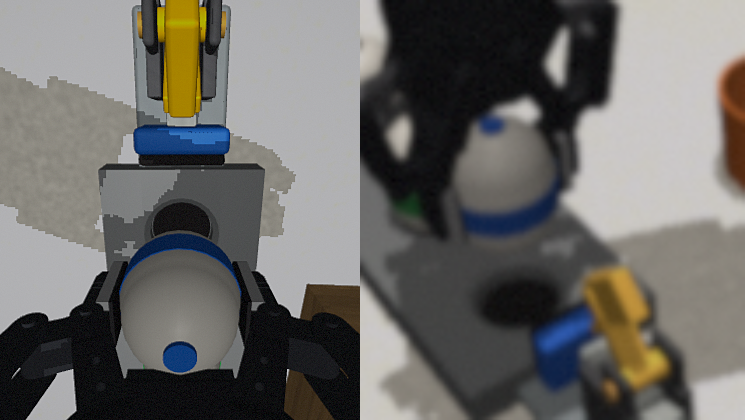

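```bash
python3 -m handwheel '[{"gripper":0,"offset":[0.2,1,5],"rotation":[0,0,0]},{"gripper":0,"offset":[0.2,1,15],"rotation":[0,0,0]},{"gripper":0,"offset":[0.2,1,25],"rotation":[0,0,0]},{"gripper":0,"offset":[0.2,1,33],"rotation":[0,0,0]},{"gripper":0,"offset":[0.2,1,40],"rotation":[0,0,0]},{"gripper":0,"offset":[0.2,1,45],"rotation":[0,0,0]},{"gripper":0,"offset":[0.2,1,48],"rotation":[0,0,0]},{"gripper":0,"offset":[0.2,1,49],"rotation":[0,0,0]}]'
python3 -m handwheel '[{"gripper":0,"offset":[0,0,0.5],"rotation":[0,0,0]},{"gripper":0,"offset":[0,0,1],"rotation":[0,0,0]},{"gripper":0,"offset":[0,0,1.5],"rotation":[0,0,0]},{"gripper":0,"offset":[0,0,2],"rotation":[0,0,0]},{"gripper":0,"offset":[0,0,2.5],"rotation":[0,0,0]},{"gripper":0,"offset":[0,0,3],"rotation":[0,0,0]},{"gripper":0,"offset":[0,0,3],"rotation":[0,0,0]},{"gripper":0,"offset":[0,0,3],"rotation":[0,0,0]}]'
```

```text
t: 18.8
tool_pos: [0.6222, -0.1285, 0.0297]
tool_rot: [-2.169, -2.269, 0.003]
contact_force: [-0.3, 0.6, -0.7]
opening: 0.0535
grip_force: 23.7
t: 19.8
tool_pos: [0.6226, -0.129, 0.0274]
tool_rot: [-2.17, -2.27, 0.003]
contact_force: [-1.0, -2.9, 2.3]
opening: 0.0531
grip_force: 23.9
```

```bash
python3 -m handwheel '[{"gripper":0,"offset":[-0.4,-0.1,0],"rotation":[0,0,0]},{"gripper":0,"offset":[-0.6,-0.2,0],"rotation":[0,0,0]},{"gripper":0,"offset":[-0.6,-0.2,0.4],"rotation":[0,0,0]},{"gripper":0,"offset":[-0.6,-0.2,0.8],"rotation":[0,0,0]},{"gripper":0,"offset":[-0.6,-0.2,1.2],"rotation":[0,0,0]},{"gripper":0,"offset":[-0.6,-0.2,1.2],"rotation":[0,0,0]},{"gripper":0,"offset":[-0.6,-0.2,1.2],"rotation":[0,0,0]},{"gripper":0,"offset":[-0.6,-0.2,1.2],"rotation":[0,0,0]}]'
```

```text
t: 20.8
tool_pos: [0.6224, -0.1296, 0.0263]
tool_rot: [-2.17, -2.27, 0.003]
contact_force: [0.1, -3.6, 5.2]
opening: 0.053
grip_force: 24.2
```

```bash
python3 -m handwheel '[{"gripper":-0.2,"offset":[0,0,0],"rotation":[0,0,0]},{"gripper":-0.27,"offset":[0,0,0],"rotation":[0,0,0]},{"gripper":-0.31,"offset":[0,0,0],"rotation":[0,0,0]},{"gripper":-0.36,"offset":[0,0,0],"rotation":[0,0,0]},{"gripper":-0.45,"offset":[0,0,0],"rotation":[0,0,0]},{"gripper":-0.6,"offset":[0,0,0],"rotation":[0,0,0]},{"gripper":-0.9,"offset":[0,0,0],"rotation":[0,0,0]},{"gripper":-1,"offset":[0,0,0],"rotation":[0,0,0]}]'
python3 -m handwheel '[{"gripper":-1,"offset":[0,0,0],"rotation":[0,0,0]},{"gripper":-1,"offset":[0,0,-5],"rotation":[0,0,0]},{"gripper":-1,"offset":[0,0,-20],"rotation":[0,0,0]},{"gripper":-1,"offset":[0,0,-40],"rotation":[0,0,0]},{"gripper":-1,"offset":[0,0,-65],"rotation":[0,0,0]},{"gripper":-1,"offset":[0,0,-95],"rotation":[0,0,0]},{"gripper":-1,"offset":[0,0,-125],"rotation":[0,0,0]},{"gripper":-1,"offset":[0,0,-150],"rotation":[0,0,0]}]'
```

```text
t: 21.8
tool_pos: [0.6219, -0.1291, 0.0256]
tool_rot: [-2.169, -2.269, 0.003]
contact_force: [0.2, 0.0, 0.1]
opening: 0.0851
grip_force: 0.0
t: 22.8
tool_pos: [0.6231, -0.1293, 0.1793]
tool_rot: [2.17, 2.27, -0.001]
contact_force: [0.1, 0.5, 0.1]
opening: 0.085
grip_force: 0.0
```

```bash
python3 -m handwheel '[{"gripper":-1,"offset":[0,-20,0],"rotation":[0,0,0]},{"gripper":-1,"offset":[0,-60,-10],"rotation":[0,0,0]},{"gripper":-1,"offset":[0,-100,-20],"rotation":[0,0,0]},{"gripper":-1,"offset":[0,-140,-20],"rotation":[0,0,0]},{"gripper":-1,"offset":[0,-165,-20],"rotation":[0,0,0]},{"gripper":-1,"offset":[0,-170,-20],"rotation":[0,0,0]},{"gripper":-1,"offset":[0,-170,-20],"rotation":[0,0,0]},{"gripper":-1,"offset":[0,-170,-20],"rotation":[0,0,0]}]'; python3 - <<'E'
from go import *
t=ctrl.get_image("top"); s=ctrl.get_image("scene")
print(proj(t,rackpt(0,.085,.085)),blobs(t,(100,130,50),(125,255,255),(200,130,420,190)),proj(s,rackpt(0,.085,.085)),blobs(s,(100,130,50),(125,255,255),(180,200,280,300)))
for n,y in (("gn",0),("gy",-.085)): print(n,proj(t,rackpt(0,y,.085)))
cv2.imwrite("pics/f.png",np.hstack([cv2.resize(t["image"][130:200,210:410],(480,168)).repeat(1,0) if 0 else cv2.copyMakeBorder(cv2.resize(t["image"][130:200,210:410],(480,168)),0,252,0,0,0),cv2.resize(s["image"][170:310,150:255],(315,420))])[:,:,::-1])
E
```

```text
t: 23.8
tool_pos: [0.4534, -0.1368, 0.1966]
tool_rot: [-2.169, -2.27, 0.003]
contact_force: [-0.7, 0.5, 0.0]
opening: 0.0856
grip_force: 0.0
(np.float64(309.45403418672714), np.float64(151.5291517786174)) [([277.2, 155.7], [274, 144, 8, 24, 160]), ([310.2, 151.8], [308, 150, 5, 5, 19])] (np.float64(211.47458614360778), np.float64(228.64056149674133)) [([210.2, 228.9], [208, 228, 5, 3, 12]), ([214.3, 253.7], [200, 246, 28, 12, 114]), ([227.2, 268.5], [220, 257, 16, 24, 252])]
gn (np.float64(350.4212720533304), np.float64(150.85164630917404))
gy (np.float64(391.1657491159482), np.float64(150.17782479966885))
```

View pics/f.png

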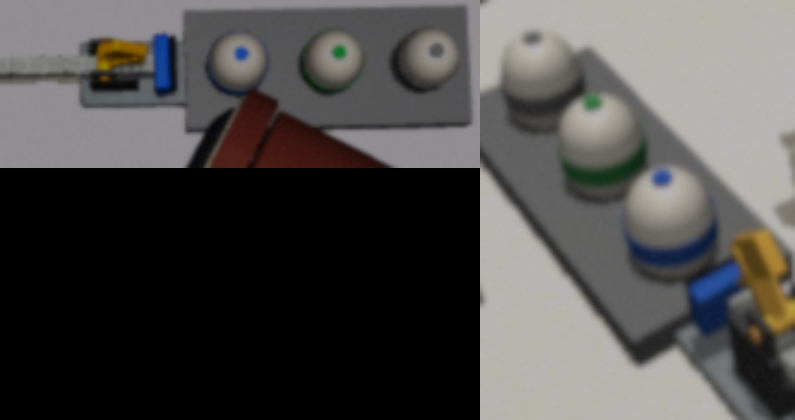

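The picture shows the blue egg upright in the dimple: its dot is at top-view pixel (310,152), against (309.5,151.5) predicted. The pawl is up, the bar is back, and the other eggs have not moved.

```bash
python3 -c "
from station import ctrl
print(ctrl.finish_job())"
```

```text
the job is handed in; nothing more can be done
None
```

The job is handed in at about 24 s of robot time: the pawl is up, the bar is drawn back to its stop, and the blue-banded egg stands upright in the dimple, released. The other two eggs stayed in place and the scoop was left alone.

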